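# Snap the light into the carved star

### The arm

A 6-joint arm with a two-finger parallel gripper is mounted at the origin on the work surface. World frame = base frame: x ahead of the robot, y to its left, z up, the work surface at z = 0. Lengths are in m, angles in rad, forces in N, time in s.
With the tool pointing down it reaches from about 0.425 to 0.95 m from the base axis. Payload 3.5 kg.
Tool frame: the origin (TCP) lies midway between the tips of the shut fingers; the grasp point (between the pads) lies 19 mm behind it; z points along the fingers, y is the direction in which the jaws open and shut (so a half turn about z gives the same grasp; the last joint's range is limited). The gripper opens to 85 mm and grips with 20 to 120 N. Pads are 22 mm wide; open, the fingers measure 114 mm over their backs; the gripper's body (76 mm by 85 mm) begins 54 mm behind the grasp point. The pads swing forward as they close: fully open they stand 13 mm farther back than shut.
Start: joints at [1.121, 0.286, 1.577, -0, 1.279, -0.15], TCP at [0.199, 0.645, 0.231] pointing down, gripper open.
Joint ranges: [-2.77, 2.77], [-0.9, 2.22], [0.21, 2.48], [-1.53, 4.67], [0.24, 2.81], [-2.84, 2.84]. Speed limits (rad/s): [2.79, 2.79, 3.14, 3.14, 3.14, 3.14].

### API

Orientations are given as a unit quaternion [x, y, z, w].
In Python, from plant import * gives the robot as it stands.
- The arm moves only by the shell command python3 -m jog 'ROWS' [FORCE]. ROWS is a JSON object of lists of equal length, an entry for each row: "travel": the shift along the world's x, y, z in mm, a list of three; "dr": the turn, a rotation vector about the world's x, y, z in degrees, a list of three; "jaw": the closure in counts, from 0 (fully open) to 255 (shut). In form: {"travel": [[x, y, z], ...], "dr": [[wx, wy, wz], ...], "jaw": [jaw, ...]}. A call has 1 to 5 rows; each row shifts and turns the commanded pose from where the row before left it; what a row does not reach is not made up. A row lasts 1/12 s, in which the tool goes at most 41.7 mm and 7.16 degrees, less where a joint would pass 70% of its speed; a pose out of reach is approached as far as the arm can. A call is refused whole if a number of a shift passes 41.7 or a number of a turn 7.16, either way. A call with a gripper value outside its range is refused whole. The fingers move at their own pace and stop on an object; FORCE is the grip in N (left out, the last holds). Time passes only in rows, so rows that do not move let the fingers close. It gives the time, the measured TCP pose, the force and the opening at its end, in the units of the state.
- get_state(): the state, without advancing time (a new reading comes with each control period).
- read_camera(name): name is "side" or "top" or "wrist"; returns the picture (420x560x3 uint8, red, green, blue); there is no depth.
- camera_info(name): a dict with "K" (3x3 intrinsics, pixels), "k1" (the pictures are not rectified: a ray, as slopes to the right and down, at radius r is drawn at 1 + k1 r^2 times it, then the intrinsics apply), "R" (3x3) and "t" (3): a world point X has camera coordinates R X + t; the wrist camera has in their place "mount" (4x4, takes a point from camera to tool coordinates, whose origin is the TCP and whose axes are the flange's). Camera axes: x right, y down, z forward; pixel columns grow to the right and rows downward; lengths in m; the calibration is good to about 2 mm. A picture is of the moment at which its call begins: read the wrist's pose just before it. camera_info takes no time and is no camera call.
- sign_off(): hands the job in, once; it reports no verdict.
The state is a dict: "time": time; "qpos": joint angles; "dq": joint speeds; "joint_efforts": joint torques, N m; "eef_pos": TCP position; "tcp_rot": TCP orientation; "contact_force": force on the tool from outside, world axes, zero at the start; "wrist_torque": the same for the moment, N m; "opening": opening from 0.0 (shut) to 1.0 (fully open).
Only numpy, scipy, OpenCV 4.12 (cv2) and the standard library are available. Lean on these libraries where they do the work, as an engineer would, in place of code of your own. Each camera call takes 0.05 s, during which the arm holds its last target. There are 200 camera calls.

### The job

Set the small round brass-rimmed light, lens up, into the round recess of the carved wooden star so that it stands on the spring catches, and let go of it. Then, with the wooden pusher and not with the fingers, press the light straight down, steadily and gently, until it clicks fully home with its rim flat on the wood, and stand the pusher upright on the bench again. Do not disturb the carved figures or the gouge.

Things in the scene. Friction and masses are not known exactly. Their poses are not given: they have to be found in the camera images.
- light: Round battery LED light, brass rim, frosted lens on top. Origin: centre of its underside; z up, lens at +z. Rim 46 mm across, from 16 to 21 mm up; below it a body 30 mm across with a 34 mm snap ridge 6 mm up. Stands loose on the bench. Home, its origin is 16 mm below recess_mouth; before the click it stands about 3 to 5 mm proud on the catches. The lens cracks above 22 N from the pusher.
- star: Carved limewood eight-pointed star, 127 mm across the points, 30 mm thick, pinned flat on the 132 mm round plate of a fixed iron carving stand (foot 144 mm across, 12 mm high). Origin: centre of the star's underside, z up; fixed, its height above the bench differs each time (62 to 80 mm).
- recess_mouth (a point): Centre of the recess, level with the star's top face. Bore 35 mm across, 24 mm deep, with four sprung steel catches 9 mm down that stick in to a 30 mm circle. Pushing the light's ridge past them takes roughly 9 to 16 N; with the rim about 1 mm off the wood it gives way suddenly with a click and is drawn to the stop. Below that force it stays up.
- pusher: Turned dark-wood pusher, 96 mm tall, standing upright on its soft rubber face, which gives about 1 mm at 10 N. Origin: centre of that face; z up along the shaft. Face 42 mm across; collar 42 mm across from 34 to 40 mm up; round straight grip 28 mm across from 40 to 78 mm up; knob 34 mm across above. About 0.11 kg.
- shepherd: Bystander: carved pale figure, 38 mm across the foot, 72 mm tall, standing; origin centre of its underside.
- sheep: Bystander: carved pale sheep, about 65 mm long, 24 mm wide, 46 mm tall, standing; origin on the bench below its middle, head to -x.
- gouge: Bystander: carving gouge lying on the bench, wooden handle 21 mm thick and 105 mm long to -x, steel blade 115 mm to +x; origin on the bench below the ferrule.
Not all that is in view belongs to the job. Several things have the shape of the pusher; the one meant has the colours described above.

How it is judged:
On the way, in this order (a step that is already met when the one before it is completed fails the run):
1. the light stands loosely in the mouth of the recess, let go (horizontal distance between light and recess_mouth below 0.004 m and z of light in the frame of recess_mouth between -0.0142 and -0.006 m and contact force between the fingers and light below 0.05 N), for 0.2 s.
2. the light has clicked home under the pusher's face (z of light in the frame of recess_mouth below -0.015 m and horizontal distance between pusher and light below 0.012 m and z of pusher in the frame of light below 0.025 m).
At the end, for the whole second after the job is handed in: the light is fully home in the star's recess (rim within 1 mm of the wood, centred within 2 mm, level within 0.04 rad) and the pusher stands upright (within 0.1 rad) on the bench, let go; both at rest (z of light in the frame of recess_mouth below -0.015 m and horizontal distance between light and recess_mouth below 0.002 m and angle between the z axis of light and the z axis of star, either way round below 0.04 rad and height (world z) of pusher below 0.004 m and angle between pusher's own z axis and vertical below 0.1 rad and linear speed of each of pusher, light below 0.02 m/s); the robot touches nothing.
It fails at once if the pusher presses on the light with more than 22 N (contact force between pusher and light above 22 N).
It fails at once if the fingers press the light down past the catches (z of light in the frame of recess_mouth below -0.015 m and horizontal distance between light and recess_mouth below 0.004 m and contact force between any of the fingers, the arm and light above 4 N).
It fails at once if the shepherd is pushed or knocked over (distance of shepherd from where it was at the start of the episode above 0.015 m).
It fails at once if the sheep is pushed or knocked over (distance of sheep from where it was at the start of the episode above 0.015 m).
It fails at once if the gouge is pushed about (distance of gouge from where it was at the start of the episode above 0.02 m).
It also fails if it takes over 62 s, if anything falls off the work surface, if the arm or the gripper's body presses on something with over 40 N, if the wrist force passes 120 N, or if a joint passes its speed limit or range.

## Working session

There is one attempt and no reset: what is moved stays moved. The work goes in short steps, Python scripts to look and compute and a shell command to move; the robot and the scene stay as the last step left them, time stands still between calls to the robot, and variables do not carry over. Pictures are saved under pics/ and viewed, about 8 in all and at most 12, crops included, and the job is handed in when it is done.

```bash
mkdir -p pics; ls
python3 - <<'E'
from plant import *
import cv2,numpy as np
print(get_state())
ims=[]
for n in("side","top","wrist"):
    c=camera_info(n);print(n,c)
    im=read_camera(n)[:,:,::-1];cv2.imwrite(f"pics/{n}0.png",im)
E
```

```text
pics
{'time': 0.0, 'qpos': array([ 1.12101008e+00,  2.87172695e-01,  1.57815063e+00, -1.87416036e-05,
        1.27859806e+00, -1.49993688e-01]), 'dq': array([ 0.00072865,  0.0004096 , -0.00019199,  0.00072697, -0.00169836,
       -0.00015993]), 'joint_efforts': array([-6.54312316e-04, -4.05980229e+01, -2.92625964e+01, -1.42129807e-04,
        5.84412002e-03, -1.60505431e-05]), 'eef_pos': array([0.19903037, 0.64431395, 0.22995677]), 'tcp_rot': array([ 1.49332797e-01,  9.88786306e-01, -1.11504738e-03, -3.35400634e-04]), 'contact_force': array([ 0.56169787, -0.79419972,  0.1987595 ]), 'wrist_torque': array([ 0.06133149,  0.04074922, -0.00480028]), 'opening': 1.0007430985559997}
side {'K': array([[396.49721348,   0.        , 277.98643262],
       [  0.        , 396.49721348, 209.57874239],
       [  0.        ,   0.        ,   1.        ]]), 'k1': -0.052415434010787, 'R': array([[-0.84637054, -0.53257972,  0.00396917],
       [-0.30378551,  0.47662487, -0.82495036],
       [ 0.43746002, -0.69941946, -0.56519125]]), 't': array([0.48530267, 0.26329401, 0.57388244])}
top {'K': array([[412.3
[... 216 characters left out ...]
1119],
       [-0.98515488,  0.00790565, -0.17148577],
       [ 0.17163234,  0.02502584, -0.98484316]]), 't': array([0.00187317, 0.59269712, 0.90991888])}
wrist {'K': array([[316.06196725,   0.        , 273.1947976 ],
       [  0.        , 316.06196725, 206.20541197],
       [  0.        ,   0.        ,   1.        ]]), 'k1': 0.004330404077337137, 'mount': array([[-9.59542046e-04, -9.62553057e-01, -2.71091665e-01,
         6.91588797e-02],
       [ 9.99999510e-01, -8.57315545e-04, -4.95514593e-04,
        -5.40960117e-04],
       [ 2.44547988e-04, -2.71092008e-01,  9.62553408e-01,
        -1.41999406e-01],
       [ 0.00000000e+00,  0.00000000e+00,  0.00000000e+00,
         1.00000000e+00]])}
```

View pics/top0.png

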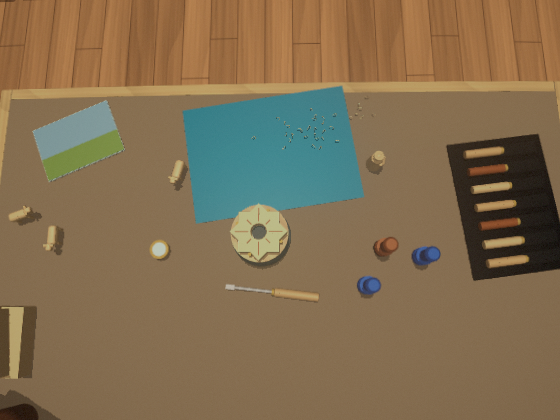

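View pics/side0.png

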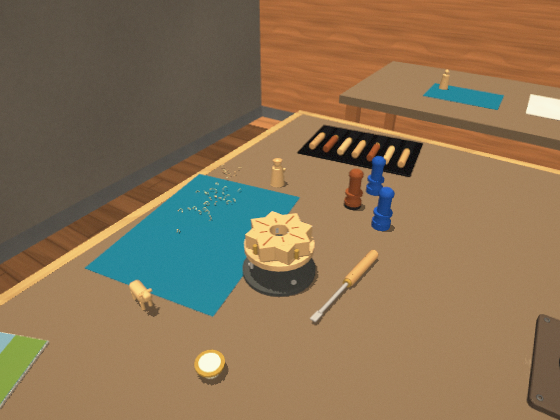

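The top view shows the light at (159,250), the star with its recess at (259,231), the gouge at (272,292), the shepherd at (378,158) and the nearest sheep at (178,171). Three things have the pusher's shape: red-brown at top (387,246) / side (354,188), blue at top (428,255) / side (377,175), and blue at top (369,285) / side (384,208). The red-brown one fits "dark wood". I'll confirm it in a crop and measure.

```bash
cat > h.py <<'E'
from plant import *
import cv2,numpy as np
from scipy.spatial.transform import Rotation as Ro
def cam(n,st=None):
    c=camera_info(n)
    if n=="wrist":
        M=np.array(c["mount"]);Rt=Ro.from_quat(st["tcp_rot"]).as_matrix()
        Rc=Rt@M[:3,:3];o=Rt@M[:3,3]+st["eef_pos"]
    else:
        Rc=c["R"].T;o=-Rc@c["t"]
    return c["K"],c["k1"],Rc,o
def ray(C,uv):
    K,k1,Rc,o=C
    d=np.array([(uv[0]-K[0,2])/K[0,0],(uv[1]-K[1,2])/K[1,1]]);s=d.copy()
    for _ in range(10): s=d/(1+k1*(s@s))
    v=Rc@np.array([s[0],s[1],1]);return o,v/np.linalg.norm(v)
def onz(C,uv,z):
    o,v=ray(C,uv);return o+v*(z-o[2])/v[2]
def tri(C1,u1,C2,u2):
    (a,u),(b,w)=ray(C1,u1),ray(C2,u2)
    s=np.linalg.lstsq(np.c_[u,-w],b-a,rcond=None)[0]
    p,q=a+u*s[0],b+w*s[1];return (p+q)/2,np.linalg.norm(p-q)
def proj(C,X):
    K,k1,Rc,o=C;c=Rc.T@(np.array(X)-o);s=c[:2]/c[2];s=s*(1+k1*(s@s));return s*K[0,0]+K[:2,2]
def blob(mask,near,r=60):
    """contour whose centroid is closest to near"""
    cs,_=cv2.findContours(mask.astype(np.uint8),cv2.RETR_EXTERNAL,cv2.CHAIN_APPROX_NONE)
    best=None
    for c in cs:
        m=cv2.moments(c)
        if m["m00"]<15: continue
        p=np.array([m["m10"],m["m01"]])/m["m00"];d=np.linalg.norm(p-near)
        if d<r and(best is None or d<best[0]): best=(d,p,m["m00"],c)
    return best
E
python3 - <<'E'
from h import *
T=cam("top");S=cam("side")
t=cv2.imread("pics/top0.png");s=cv2.imread("pics/side0.png")
def hsv(i):return cv2.cvtColor(i,cv2.COLOR_BGR2HSV)
ht,hs=hsv(t),hsv(s)
# light lens
f=lambda h:(h[...,2]>200)&(h[...,1]<90)
a=blob(f(ht),(159,250),15);b=blob(f(hs),(209,364),20);print("lens",a[1:3],b[1:3],tri(T,a[1],S,b[1]))
print("lens z=.021",onz(T,a[1],.021),onz(S,b[1],.021))
f=lambda h:(h[...,2]<120)
a=blob(f(ht),(259,231),12);b=blob(f(hs),(279,230),12)
for x in(a,b):print("bore",x and x[1:3])
X=tri(T,(259,231.5),S,(279,230));print("bore by eye",X)
if a and b:print(tri(T,a[1],S,b[1]))
f=lambda h:((h[...,0]<12)&(h[...,1]>140)&(h[...,2]>50))
a=blob(f(ht),(387,246),20);b=blob(f(hs),(354,188),20)
for x in(a,b):print("push",x[1:3],cv2.boundingRect(x[3]))
print(tri(T,a[1],S,b[1]))
c=[cv2.resize(t[215:305,345:450],None,fx=4,fy=4,interpolation=3),cv2.resize(s[145:235,330:405],None,fx=4,fy=4,interpolation=3)]
cv2.imwrite("pics/crop1.png",np.hstack(c))
E
```

```text
Traceback (most recent call last):
TypeError: 'NoneType' object is not subscriptable
```

Run:
```python
from h import *
T=cam("top");S=cam("side")
t=cv2.imread("pics/top0.png");s=cv2.imread("pics/side0.png")
hsv=lambda i:cv2.cvtColor(i,cv2.COLOR_BGR2HSV)
ht,hs=hsv(t),hsv(s)
c=[cv2.resize(t[215:305,345:450],None,fx=4,fy=4,interpolation=3),cv2.resize(s[145:235,330:405],None,fx=4,fy=4,interpolation=3)]
cv2.imwrite("pics/crop1.png",np.hstack(c))
print("lens px",ht[250,159],hs[364,209],"bench",ht[275,159],"bore",ht[231,259],hs[230,279],"push",ht[246,387],hs[188,354])
def go(name,ft,fs,pt,ps,r):
    a=blob(ft(ht),pt,r);b=blob(fs(hs),ps,r)
    for x in(a,b):print(name,x and (x[1:3],cv2.boundingRect(x[3])))
    if a and b:print(tri(T,a[1],S,b[1]))
f=lambda h:(h[...,2]>150)&(h[...,1]<110)
go("lens",f,f,(159,250),(209,364),15)
f=lambda h:(h[...,2]>110)
go("disc",f,f,(159,250),(209,364),15)
f=lambda h:(h[...,2]<110)
go("bore",f,f,(259,231),(279,230),12)
print("bore by eye",tri(T,(259,231.5),S,(279,230)))
f=lambda h:((h[...,0]<12)&(h[...,1]>140)&(h[...,2]>50))
go("push",f,f,(387,246),(354,188),20)
```

```text
lens px [ 46  19 198] [ 30  23 250] bench [ 16  98 135] bore [ 25  45 101] [ 17 122 188] push [ 11 153 155] [ 11 192 121]
lens ((array([158.55443322, 248.75196409]), 148.5), (152, 242, 14, 15))
lens ((array([209.09110058, 361.92943655]), 316.5), (198, 353, 23, 19))
(array([0.51347703, 0.28872357, 0.02245081]), np.float64(0.0010956430452904453))
disc None
disc None
bore ((array([258.26262626, 231.00505051]), 132.0), (251, 224, 15, 14))
bore None
bore by eye (array([0.54451146, 0.04267581, 0.09785586]), np.float64(0.0005010497798291941))
push ((array([385.94589552, 246.39800995]), 268.0), (375, 237, 23, 19))
push ((array([354.03972553, 188.75586854]), 461.5), (345, 169, 19, 39))
(array([ 0.51409769, -0.24588412,  0.04799155]), np.float64(9.793801125639589e-05))
```

View pics/crop1.png

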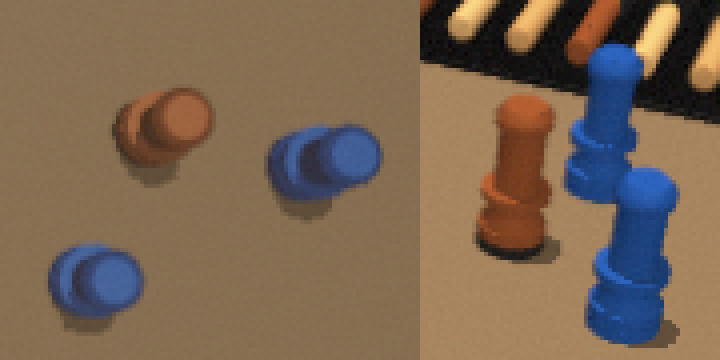

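The crop confirms it: the red-brown one at top (387,246) has the black rubber face and dark wood, and the other two are blue. Rough positions are pusher (0.514,-0.246), light (0.513,0.289) and recess mouth (0.545,0.043,0.098). Next I move above the light.

```bash
J="python3 -m jog"
python3 -m jog '{"travel":[[0,-40,0],[0,-40,0],[0,-40,0],[0,-40,0],[0,-40,0]],"dr":[[0,0,0],[0,0,0],[0,0,0],[0,0,0],[0,0,0]],"jaw":[0,0,0,0,0]}' 25
python3 -m jog '{"travel":[[36,-19,0],[36,-19,0],[36,-19,0],[36,-19,0],[36,-19,0]],"dr":[[0,0,0],[0,0,0],[0,0,0],[0,0,0],[0,0,0]],"jaw":[0,0,0,0,0]}'
python3 -m jog '{"travel":[[34,-15,-27],[34,-15,-27],[34,-15,-27],[33,-15,-29],[0,0,0]],"dr":[[0,0,0],[0,0,0],[0,0,0],[0,0,0],[0,0,0]],"jaw":[0,0,0,0,0]}'
python3 - <<'E'
from h import *
st=get_state();im=read_camera("wrist")[:,:,::-1].copy();cv2.imwrite("pics/w1.png",im)
print(st["time"],st["eef_pos"],st["tcp_rot"],st["contact_force"])
print(proj(cam("wrist",st),(0.5135,0.2887,.021)))
E
```

```text
time: 0.57
eef_pos: [0.1988, 0.443, 0.2306]
tcp_rot: [0.149, 0.989, -0.001, -0.0]
contact_force: [-0.1, 0.1, 0.4]
opening: 1.001
time: 0.98
eef_pos: [0.3805, 0.3485, 0.2313]
tcp_rot: [0.149, 0.989, 0.0, 0.0]
contact_force: [-0.1, 1.2, -0.6]
opening: 0.998
time: 1.4
eef_pos: [0.5023, 0.2914, 0.1245]
tcp_rot: [0.152, 0.988, -0.003, -0.004]
contact_force: [-1.2, -0.3, -0.8]
opening: 0.999
1.4 [0.50231989 0.29140687 0.12446429] [ 0.15155661  0.98843546 -0.00310263 -0.00403828] [-1.20933484 -0.34797553 -0.78901337]
[275.89432803 220.64060514]
```

View pics/w1.png

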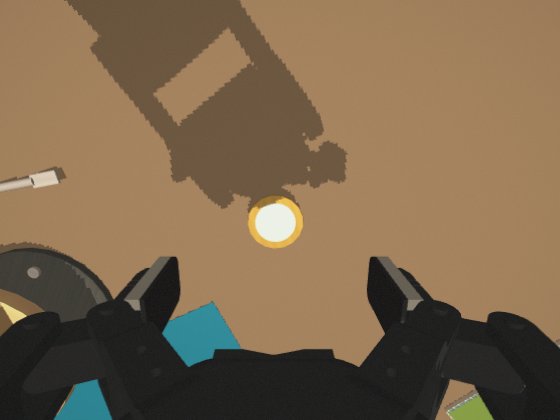

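The wrist view shows the light at (275,222), as predicted, midway between the finger tips at x≈178 and 369. I'll settle and measure it precisely. I'll also close the jaw partway to see how count maps to opening.

```bash
python3 -m jog '{"travel":[[0,0,0],[0,0,0],[0,0,0],[0,0,0]],"dr":[[0,0,0],[0,0,0],[0,0,0],[0,0,0]],"jaw":[80,80,80,80]}'
cat >> h.py <<'E'
def look(n,name):
    st=get_state();im=read_camera(n)[:,:,::-1].copy();cv2.imwrite(f"pics/{name}.png",im)
    return st,im,cv2.cvtColor(im,cv2.COLOR_BGR2HSV),cam(n,st)
def ell(c):
    e=cv2.fitEllipse(cv2.convexHull(c));return np.array(e[0]),e[1]
E
python3 - <<'E'
from h import *
st,im,h,C=look("wrist","w2")
print(st["time"],st["eef_pos"],st["tcp_rot"],st["opening"])
f=(h[...,2]>150)&(h[...,1]<110); b=blob(f,(275,222),40); print("lens",b[1:3])
p=ell(b[3])[0];print(p,onz(C,p,.021))
g=(h[...,1]>190)&(h[...,2]>110)&(h[...,0]>12); g|=f
b=blob(g,(275,222),40);p=ell(b[3]);print("rim",p,onz(C,p[0],.021))
E
```

```text
time: 1.78
eef_pos: [0.5013, 0.2967, 0.1337]
tcp_rot: [0.149, 0.989, 0.001, 0.001]
contact_force: [-0.3, 0.3, 0.3]
opening: 0.684
1.7833 [0.50133053 0.29665805 0.13366701] [1.48574478e-01 9.88900030e-01 7.88426550e-04 1.31642647e-03] 0.6841766908644754
lens (array([268.00850492, 220.39212175]), 1117.0)
[267.98626709 220.35798645] [0.51452162 0.28749468 0.021     ]
rim (array([267.98626709, 220.35798645]), (37.48451614379883, 39.35698699951172)) [0.51452162 0.28749468 0.021     ]
```

```bash
python3 -m jog '{"travel":[[13,-9,0],[0,0,-30],[0,0,-30],[0,0,-20],[0,0,0]],"dr":[[0,0,0],[0,0,0],[0,0,0],[0,0,0],[0,0,0]],"jaw":[80,80,80,80,80]}'
python3 -m jog '{"travel":[[0,0,0]],"dr":[[0,0,0]],"jaw":[80]}'
python3 - <<'E'
from h import *
st,im,h,C=look("wrist","w3")
print(st["time"],st["eef_pos"],st["tcp_rot"],st["opening"])
f=(h[...,2]>150)&(h[...,1]<110); b=blob(f,(275,270),80); print("lens",b[1:3],onz(C,ell(b[3])[0],.021))
E
```

```text
time: 2.25
eef_pos: [0.5115, 0.285, 0.0472]
tcp_rot: [0.149, 0.989, -0.002, -0.004]
contact_force: [-0.4, -0.3, -1.0]
opening: 0.687
time: 2.33
eef_pos: [0.5142, 0.2861, 0.0512]
tcp_rot: [0.149, 0.989, -0.001, -0.001]
contact_force: [0.2, -0.0, -0.5]
opening: 0.686
2.3333 [0.51415533 0.28613191 0.0511757 ] [ 1.49295665e-01  9.88792086e-01 -5.48591806e-04 -8.44592052e-04] 0.6859101217464664
lens (array([277.07948606, 240.23635308]), 2296.0) [0.51458426 0.28766385 0.021     ]
```

View pics/w3.png

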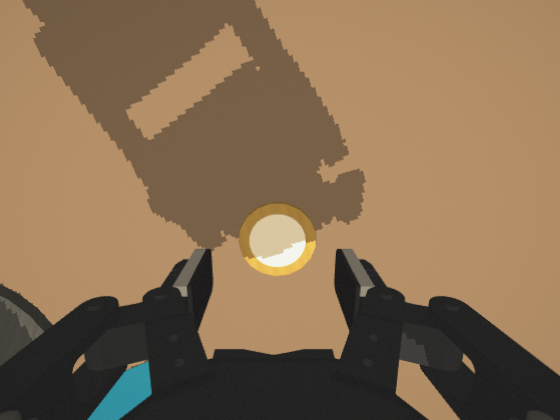

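The light is at (277,240), between the pad tips at x≈212 and 336. Next I descend and grip it with the tips just below the rim.

```bash
python3 -m jog '{"travel":[[0,1.5,-15],[0,0,-15],[0,0,-11],[0,0,0],[0,0,0]],"dr":[[0,0,0],[0,0,0],[0,0,0],[0,0,0],[0,0,0]],"jaw":[80,80,80,80,80]}' 30
python3 -m jog '{"travel":[[0,0,0],[0,0,0],[0,0,0],[0,0,0],[0,0,0]],"dr":[[0,0,0],[0,0,0],[0,0,0],[0,0,0],[0,0,0]],"jaw":[150,150,150,150,150]}'
python3 - <<'E'
from h import *
st,im,h,C=look("wrist","w4")
print(st["time"],st["eef_pos"],st["tcp_rot"],st["opening"],st["opening"]*85)
E
```

```text
time: 2.8
eef_pos: [0.5149, 0.2882, 0.0116]
tcp_rot: [0.149, 0.989, 0.0, 0.0]
contact_force: [0.7, 0.0, 0.0]
opening: 0.686
time: 3.22
eef_pos: [0.5158, 0.2886, 0.0126]
tcp_rot: [0.149, 0.989, 0.001, 0.001]
contact_force: [0.2, -0.1, 5.8]
opening: 0.516
3.2167 [0.51580749 0.28856779 0.01260122] [1.49294374e-01 9.88791597e-01 6.91163613e-04 1.37450228e-03] 0.5161876403553056 43.875949430200976
```

```bash
python3 -m jog '{"travel":[[0,0,10],[0,0,20],[0,0,40],[0,0,40],[0,0,40]],"dr":[[0,0,0],[0,0,0],[0,0,0],[0,0,0],[0,0,0]],"jaw":[150,150,150,150,150]}'
python3 -m jog '{"travel":[[0,0,10],[0,0,0],[0,0,0],[0,0,0]],"dr":[[0,0,0],[0,0,0],[0,0,0],[0,0,0]],"jaw":[150,150,150,150]}'
python3 - <<'E'
from h import *
st,im,h,C=look("wrist","w5")
print(st["time"],st["eef_pos"],st["tcp_rot"],st["opening"],st["opening"]*85,st["contact_force"])
f=(h[...,2]>150)&(h[...,1]<110); b=blob(f,(275,270),80); print("lens",b and (b[1:3],ell(b[3])))
s=read_camera("side")[:,:,::-1];cv2.imwrite("pics/s5.png",s)
u=proj(cam("side"),st["eef_pos"]).astype(int);print(u)
c1=im[150:350,150:400];v=np.clip(u,60,[500,360]);c2=s[v[1]-50:v[1]+50,v[0]-60:v[0]+60]
cv2.imwrite("pics/crop5.png",np.hstack([cv2.resize(c1,(500,400)),cv2.resize(c2,(300,400)[::1],interpolation=3) if 0 else cv2.resize(c2,(300,250),interpolation=3).repeat(1,0) if 0 else cv2.copyMakeBorder(cv2.resize(c2,(300,250),interpolation=3),0,150,0,0,0)]))
E
```

```text
time: 3.68
eef_pos: [0.5134, 0.2878, 0.1619]
tcp_rot: [0.149, 0.989, -0.0, -0.001]
contact_force: [1.0, 0.3, -0.3]
opening: 0.517
time: 4.02
eef_pos: [0.5128, 0.2875, 0.1683]
tcp_rot: [0.149, 0.989, -0.001, -0.002]
contact_force: [-0.9, -0.2, -1.7]
opening: 0.512
4.0167 [0.51282658 0.28752819 0.16825366] [ 0.14935617  0.9887808  -0.00106449 -0.00203134] 0.5116087972629448 43.48674776735031 [-0.87521503 -0.18127758 -1.7293874 ]
lens ((array([273.22107724, 269.43647727]), 3493.5), (array([273.2739563 , 269.45019531]), (64.48519134521484, 70.6128158569336)))
[198 292]
```

View pics/crop5.png

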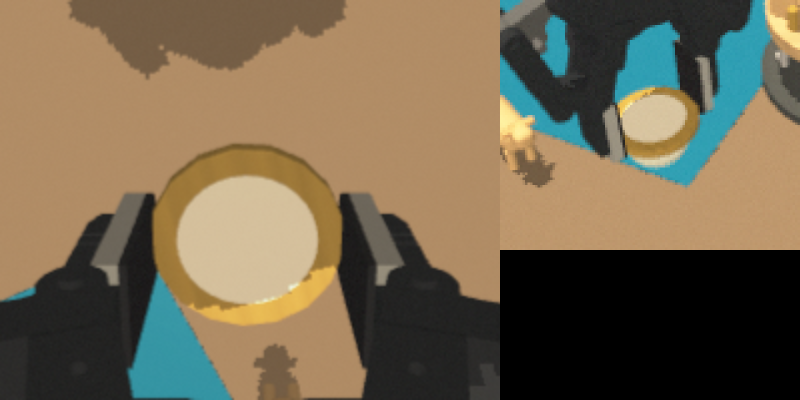

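The light is held level by its rim (lens ellipse ratio 0.913, about 0.909 expected), with the pad tips just below the rim. Next I move past the star so the camera looks straight down into the bore.

```bash
python3 -m jog '{"travel":[[12,-36,0],[13,-38,0],[13,-38,0],[13,-38,0],[13,-38,0]],"dr":[[0,0,0],[0,0,0],[0,0,0],[0,0,0],[0,0,0]],"jaw":[150,150,150,150,150]}'
python3 -m jog '{"travel":[[13,-38,0],[13,-37,0],[0,0,0],[0,0,0],[0,0,0]],"dr":[[0,0,0],[0,0,0],[0,0,0],[0,0,0],[0,0,0]],"jaw":[150,150,150,150,150]}'
python3 - <<'E'
from h import *
st,im,h,C=look("wrist","w6")
print(st["time"],st["eef_pos"],st["tcp_rot"],st["opening"]*85,st["contact_force"])
f=(h[...,2]>150)&(h[...,1]<110); b=blob(f,(275,270),60)
if b:
    p=ell(b[3]);L=onz(C,p[0],st["eef_pos"][2]+.0084);print("lens",p,L-st["eef_pos"])
u=proj(C,(.5445,.0427,.098));print("bore pred",u)
E
```

```text
time: 4.53
eef_pos: [0.5776, 0.0985, 0.1685]
tcp_rot: [0.149, 0.989, -0.0, -0.002]
contact_force: [1.4, -0.4, -1.3]
opening: 0.516
time: 4.95
eef_pos: [0.6034, 0.0253, 0.1689]
tcp_rot: [0.15, 0.989, 0.0, -0.002]
contact_force: [0.5, -1.0, 0.2]
opening: 0.514
4.95 [0.60342826 0.02531088 0.16888542] [ 1.49727153e-01  9.88725580e-01  2.09181026e-04 -1.86105260e-03] 43.66285738599702 [ 0.45051785 -1.0270878   0.19707278]
lens (array([273.28692627, 269.38555908]), (64.32479095458984, 70.65376281738281)) [-0.0010921 -0.000285   0.0084   ]
bore pred [272.84910831 129.82454987]
```

View pics/w6.png

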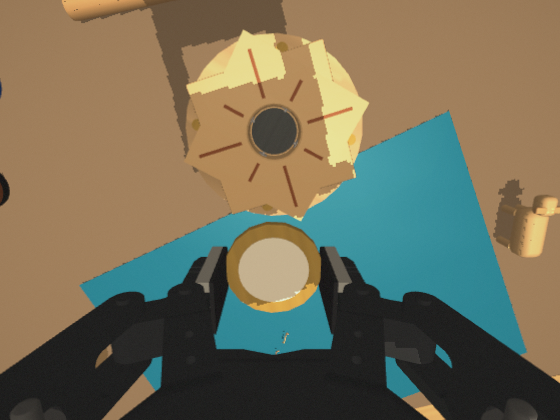

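The bore is at about (274,130), with a grey wall ring around a dark floor. I'll fit the outer edge.

Run:
```python
from h import *
im=cv2.imread("pics/w6.png");h=cv2.cvtColor(im,cv2.COLOR_BGR2HSV)
print("row",[tuple(int(a) for a in h[130,x][1:]) for x in list(range(240,256,1))+list(range(293,309,1))])
print("col",[tuple(int(a) for a in h[y,274][1:]) for y in list(range(96,112,1))+list(range(148,164,1))])
for thr in(130,150):
    b=blob(h[...,1]<thr,(274,130),15); print(thr,b and (b[1:3],ell(b[3])))
for thr in(90,110,125):
    b=blob(h[...,2]<thr,(274,130),15); print(thr,b and (b[1:3],ell(b[3])))
```

```text
row [(127, 181), (127, 181), (128, 181), (125, 181), (127, 181), (126, 178), (128, 170), (128, 145), (126, 115), (124, 113), (126, 146), (121, 156), (39, 66), (36, 64), (32, 63), (35, 66), (34, 67), (34, 67), (30, 67), (92, 105), (120, 151), (123, 139), (126, 107), (123, 124), (126, 156), (128, 171), (125, 181), (127, 181), (128, 182), (127, 181), (126, 182), (128, 181)]
col [(125, 182), (125, 181), (125, 183), (124, 183), (125, 182), (124, 183), (125, 179), (125, 165), (128, 136), (124, 123), (123, 145), (120, 161), (67, 87), (30, 68), (37, 69), (33, 70), (35, 66), (35, 65), (38, 67), (38, 67), (34, 67), (58, 75), (109, 129), (127, 167), (128, 128), (126, 127), (126, 130), (129, 146), (128, 171), (127, 177), (128, 180), (128, 178)]
130 None
150 None
90 ((array([273.71575116, 130.72998015]), 1511.0), (array([273.72207642, 130.69670105]), (44.03171157836914, 45.12739944458008)))
110 ((array([273.79774194, 130.72354839]), 1550.0), (array([273.78735352, 130.73986816]), (44.465675354003906, 45.83308410644531)))
125 ((array([272.78007164, 131.56881599]), 1768.0), (array([273.83291626, 131.72305298]), (50.79509735107422, 52.7254638671875)))
```

Run:
```python
from h import *
im=cv2.imread("pics/w6.png");h=cv2.cvtColor(im,cv2.COLOR_BGR2HSV).astype(float)
st=dict(eef_pos=np.array([0.60342826,0.02531088,0.16888542]),tcp_rot=np.array([1.49727153e-01,9.88725580e-01,2.09181026e-04,-1.86105260e-03]))
C=cam("wrist",st)
V=h[...,2];pts=[]
for a in np.arange(0,2*np.pi,.1):
    rr=np.arange(24,34,.25)   # outermost half-level crossing around the ring
    v=cv2.remap(V.astype(np.float32),(274+rr*np.cos(a)).astype(np.float32)[None],(130+rr*np.sin(a)).astype(np.float32)[None],1)[0]
    k=np.argmin(v[:24]); 
    j=k+np.argmax(v[k:]>(v[k]+v[-1])/2); pts.append((274+rr[j]*np.cos(a),130+rr[j]*np.sin(a)))
pts=np.array(pts,np.float32)
e=cv2.fitEllipse(pts);r=np.hypot(*(pts-e[0]).T);pts=pts[abs(r-np.median(r))<1.5];e=cv2.fitEllipse(pts);print(len(pts),e)
for z in(.096,.098,.1):
    X=onz(C,e[0],z);D=[np.linalg.norm(onz(C,(e[0][0]+e[1][0]/2,e[0][1]),z)-onz(C,(e[0][0]-e[1][0]/2,e[0][1]),z))];print(z,X,D)
print("inner@-9",onz(C,(273.8,130.72),.089))
T=cam("top");S=cam("side");print(onz(T,(258.3,231.0),.098))
```

```text
62 ((273.7692565917969, 131.3002166748047), (54.03082275390625, 55.83363723754883), 176.9500274658203)
0.096 [0.54565229 0.04297684 0.096     ] [np.float64(0.03580402402979712)]
0.098 [0.5455786  0.04299687 0.098     ] [np.float64(0.03547118392804525)]
0.1 [0.54550491 0.0430169  0.1       ] [np.float64(0.035138343826293446)]
inner@-9 [0.54554761 0.04304134 0.089     ]
[0.54538392 0.04410649 0.098     ]
```

Both circles agree on the mouth centre, (0.5455,0.0430), at z≈0.098–0.100. With the held offset (-1.1,-0.3) mm, the TCP target is (0.5466,0.0433).

```bash
python3 -m jog '{"travel":[[-28,9,0],[-28.5,9,0],[0,0,-20],[0,0,-25],[0,0,0]],"dr":[[0,0,0],[0,0,0],[0,0,0],[0,0,0],[0,0,0]],"jaw":[150,150,150,150,150]}'
python3 -m jog '{"travel":[[0,0,0],[0,0,0],[0,0,0]],"dr":[[0,0,0],[0,0,0],[0,0,0]],"jaw":[150,150,150]}'
python3 - <<'E'
from h import *
for i in range(3):
    st,im,h,C=look("wrist","w7")
    print(st["time"],st["eef_pos"],st["tcp_rot"],st["contact_force"])
    f=(h[...,2]>150)&(h[...,1]<110); b=blob(f,(275,270),60);p=ell(b[3]);print("lens",p,onz(C,p[0],st["eef_pos"][2]+.0084)-st["eef_pos"])
E
```

```text
time: 5.42
eef_pos: [0.5434, 0.0454, 0.1208]
tcp_rot: [0.148, 0.989, -0.0, -0.005]
contact_force: [-1.5, 0.2, -1.8]
opening: 0.516
time: 5.67
eef_pos: [0.5491, 0.0435, 0.1274]
tcp_rot: [0.149, 0.989, 0.0, 0.001]
contact_force: [0.4, 0.1, -0.9]
opening: 0.514
5.6667 [0.54909851 0.0434766  0.1274223 ] [1.48928465e-01 9.88847102e-01 6.35097038e-05 1.31029146e-03] [ 0.37241963  0.05599045 -0.89114387]
lens (array([273.23065186, 269.39968872]), (64.3695068359375, 70.5216064453125)) [-0.00114993 -0.00030316  0.0084    ]
5.7167 [0.54918626 0.04330299 0.12751534] [1.49079767e-01 9.88824120e-01 7.18772524e-05 1.44141717e-03] [-0.22590348 -0.24194702 -0.13904233]
lens (array([273.22653198, 269.40631104]), (64.35704040527344, 70.52587127685547)) [-0.00114953 -0.00030553  0.0084    ]
5.7667 [0.54904406 0.04319603 0.12731068] [1.49188672e-01 9.88807926e-01 8.09229465e-05 1.27214783e-03] [-1.1844973   0.35024871 -0.39942607]
lens (array([273.19143677, 269.41040039]), (64.30976104736328, 70.46611022949219)) [-0.00114927 -0.00032218  0.0084    ]
```

```bash
python3 -m jog '{"travel":[[-2.5,0.1,-4],[0,0,-4],[0,0,-4],[0,0,0],[0,0,0]],"dr":[[0,0,0],[0,0,0],[0,0,0],[0,0,0],[0,0,0]],"jaw":[150,150,150,150,150]}'
python3 -m jog '{"travel":[[0,0,-2],[0,0,-2],[0,0,-1],[0,0,0]],"dr":[[0,0,0],[0,0,0],[0,0,0],[0,0,0]],"jaw":[150,150,150,150]}'
python3 - <<'E'
from h import *
import time
st=get_state();print(st["eef_pos"],st["tcp_rot"],st["contact_force"])
E
```

```text
time: 6.23
eef_pos: [0.545, 0.0432, 0.1132]
tcp_rot: [0.149, 0.989, -0.0, -0.001]
contact_force: [-0.1, -0.1, 0.5]
opening: 0.516
time: 6.57
eef_pos: [0.5453, 0.0432, 0.1085]
tcp_rot: [0.149, 0.989, -0.0, -0.0]
contact_force: [-0.8, 0.1, -1.3]
opening: 0.513
[0.54525609 0.0432453  0.10848263] [ 1.49312079e-01  9.88790079e-01 -1.51325053e-05 -2.85566504e-04] [-0.82938259  0.10252148 -1.33433169]
```

```bash
python3 -m jog '{"travel":[[1.3,0,0],[0,0,-1],[0,0,-1],[0,0,0],[0,0,0]],"dr":[[0,0,0],[0,0,0],[0,0,0],[0,0,0],[0,0,0]],"jaw":[150,150,150,150,150]}'
python3 -m jog '{"travel":[[0,0,-1],[0,0,-1],[0,0,0],[0,0,0]],"dr":[[0,0,0],[0,0,0],[0,0,0],[0,0,0]],"jaw":[150,150,150,150]}'
E=1
python3 - <<'E'
from h import *
st=get_state();print(st["eef_pos"],st["contact_force"],st["wrist_torque"])
E
```

```text
time: 6.98
eef_pos: [0.5467, 0.0432, 0.1067]
tcp_rot: [0.149, 0.989, -0.0, -0.0]
contact_force: [-0.1, -0.7, -0.1]
opening: 0.514
time: 7.32
eef_pos: [0.5467, 0.0432, 0.1047]
tcp_rot: [0.149, 0.989, -0.0, -0.0]
contact_force: [-0.3, -0.4, -0.9]
opening: 0.513
[0.54665548 0.04320778 0.10470708] [-0.34460571 -0.38012723 -0.92151038] [ 0.04513178  0.02186002 -0.0612201 ]
```

```bash
python3 -m jog '{"travel":[[0,0,-1],[0,0,-1],[0,0,0]],"dr":[[0,0,0],[0,0,0],[0,0,0]],"jaw":[150,150,150]}'
python3 -m jog '{"travel":[[0,0,-1],[0,0,0]],"dr":[[0,0,0],[0,0,0]],"jaw":[150,150]}'
python3 -m jog '{"travel":[[0,0,-1],[0,0,0]],"dr":[[0,0,0],[0,0,0]],"jaw":[150,150]}'
```

```text
time: 7.57
eef_pos: [0.5466, 0.0432, 0.1025]
tcp_rot: [0.149, 0.989, -0.0, -0.0]
contact_force: [0.1, -0.5, -1.5]
opening: 0.514
time: 7.73
eef_pos: [0.5466, 0.0432, 0.1016]
tcp_rot: [0.149, 0.989, -0.0, -0.0]
contact_force: [0.1, -1.0, -0.2]
opening: 0.514
time: 7.9
eef_pos: [0.5466, 0.0432, 0.1006]
tcp_rot: [0.149, 0.989, -0.0, -0.0]
contact_force: [-0.5, 0.1, -1.0]
opening: 0.516
```

```bash
python3 -m jog '{"travel":[[0,0,-1],[0,0,0]],"dr":[[0,0,0],[0,0,0]],"jaw":[150,150]}'|egrep 'eef|force'
python3 -m jog '{"travel":[[0,0,-0.5],[0,0,0]],"dr":[[0,0,0],[0,0,0]],"jaw":[150,150]}'|egrep 'eef|force'
python3 -m jog '{"travel":[[0,0,-0.5],[0,0,0]],"dr":[[0,0,0],[0,0,0]],"jaw":[150,150]}'|egrep 'eef|force'
```

```text
eef_pos: [0.5467, 0.0433, 0.0997]
contact_force: [-0.7, 0.8, 0.1]
eef_pos: [0.5469, 0.0432, 0.0995]
contact_force: [0.1, -0.6, 0.2]
eef_pos: [0.5469, 0.0432, 0.0992]
contact_force: [-1.1, 0.3, 2.6]
```

Contact at the height expected for the catches (light origin about 11–12 mm below the mouth). Next I release, back off and look.

```bash
python3 -m jog '{"travel":[[0,0,0],[0,0,0],[0,0,0],[0,0,0],[0,0,0]],"dr":[[0,0,0],[0,0,0],[0,0,0],[0,0,0],[0,0,0]],"jaw":[110,100,90,80,80]}'
python3 -m jog '{"travel":[[0,0,5],[0,0,20],[0,0,30],[0,0,0],[0,0,0]],"dr":[[0,0,0],[0,0,0],[0,0,0],[0,0,0],[0,0,0]],"jaw":[80,80,80,80,80]}'
python3 - <<'E'
from h import *
st,im,h,C=look("wrist","w8");print(st["eef_pos"],st["contact_force"])
f=(h[...,2]>150)&(h[...,1]<110); b=blob(f,(275,240),80);p=ell(b[3]);
for z in(.105,.107,.109):print(z,p,onz(C,p[0],z))
s=read_camera("side")[:,:,::-1];cv2.imwrite("pics/s8.png",s)
cv2.imwrite("pics/crop8.png",np.hstack([cv2.resize(im[140:340,170:370],(400,400)),cv2.resize(s[190:290,230:330],(400,400),interpolation=3)]))
E
```

```text
time: 8.82
eef_pos: [0.5467, 0.0432, 0.0987]
tcp_rot: [0.149, 0.989, -0.0, -0.0]
contact_force: [-1.1, -0.1, 0.1]
opening: 0.688
time: 9.23
eef_pos: [0.5485, 0.0431, 0.1566]
tcp_rot: [0.149, 0.989, 0.0, 0.003]
contact_force: [-0.4, -1.0, -0.8]
opening: 0.683
[0.54847148 0.0430549  0.15663509] [-0.38950141 -0.98357604 -0.80740978]
0.105 (array([272.76004028, 225.27523804]), (48.960697174072266, 51.8072395324707)) [0.54675734 0.0426621  0.105     ]
0.107 (array([272.76004028, 225.27523804]), (48.960697174072266, 51.8072395324707)) [0.54608159 0.04287296 0.107     ]
0.109 (array([272.76004028, 225.27523804]), (48.960697174072266, 51.8072395324707)) [0.54540584 0.04308383 0.109     ]
```

View pics/crop8.png

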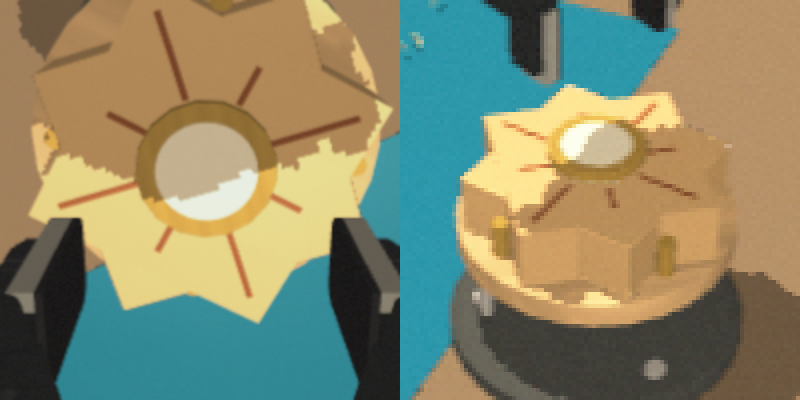

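The light stands in the recess, let go, level and concentric, slightly proud. Next I go to the pusher.

```bash
python3 -m jog '{"travel":[[-5,-38,15],[-5,-39,10],[-5,-40,8],[-5,-40,8],[-5,-40,5]],"dr":[[0,0,0],[0,0,0],[0,0,0],[0,0,0],[0,0,0]],"jaw":[60,60,60,60,60]}'
python3 -m jog '{"travel":[[-5,-40,0],[-5,-40,0],[0,-12,0],[0,0,0],[0,0,0]],"dr":[[0,0,0],[0,0,0],[0,0,0],[0,0,0],[0,0,0]],"jaw":[60,60,60,60,60]}'
python3 - <<'E'
from h import *
st,im,h,C=look("wrist","w9");print(st["time"],st["eef_pos"],st["tcp_rot"],st["opening"])
print(proj(C,(.514,-.246,.096)))
f=(h[...,0]<14)&(h[...,1]>140)&(h[...,2]>50);b=blob(f,(273,210),80);print(b and (b[1:3],cv2.boundingRect(b[3])))
E
```

```text
time: 9.75
eef_pos: [0.5208, -0.1551, 0.1993]
tcp_rot: [0.149, 0.989, 0.0, -0.001]
contact_force: [0.1, -1.1, 0.3]
opening: 0.765
time: 10.17
eef_pos: [0.511, -0.2455, 0.1983]
tcp_rot: [0.15, 0.989, 0.001, -0.001]
contact_force: [-0.5, 0.4, -0.6]
opening: 0.762
10.1667 [ 0.51104566 -0.24554194  0.19826728] [ 0.15013714  0.98866382  0.00101711 -0.0012855 ] 0.762357784827893
[274.36767252 210.51832037]
((array([272.57163264, 200.71027645]), 1983.5), (252, 171, 42, 60))
```

View pics/w9.png

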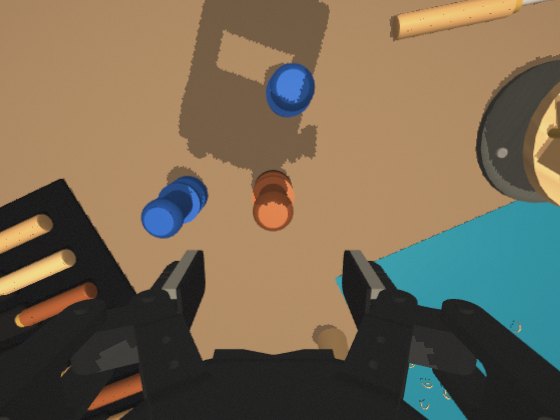

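The knob is centred at (273,210), close to the predicted (274,210). The blue ones at (163,217) and (291,85) are clear of the fingers. Next I descend around the grip.

```bash
python3 -m jog '{"travel":[[2.7,-1.5,0],[0,0,-30],[0,0,-30],[0,0,-30],[0,0,-25]],"dr":[[0,0,0],[0,0,0],[0,0,0],[0,0,0],[0,0,0]],"jaw":[60,60,60,60,60]}' 70
python3 -m jog '{"travel":[[0,0,-15],[0,0,-10],[0,0,0],[0,0,0]],"dr":[[0,0,0],[0,0,0],[0,0,0],[0,0,0]],"jaw":[60,60,60,60]}'
python3 - <<'E'
from h import *
st=get_state();print(st["eef_pos"],st["contact_force"])
E
```

```text
time: 10.63
eef_pos: [0.5144, -0.245, 0.0828]
tcp_rot: [0.148, 0.989, 0.0, -0.001]
contact_force: [0.0, 0.2, -0.3]
opening: 0.763
time: 10.97
eef_pos: [0.5149, -0.2465, 0.06]
tcp_rot: [0.149, 0.989, 0.0, -0.0]
contact_force: [0.1, 0.1, -0.0]
opening: 0.764
[ 0.51492472 -0.24648738  0.05998877] [ 0.14231362  0.11180209 -0.01268069]
```

```bash
python3 -m jog '{"travel":[[-1,-0.5,-10],[0,0,-9],[0,0,0],[0,0,0],[0,0,0]],"dr":[[0,0,0],[0,0,0],[0,0,0],[0,0,0],[0,0,0]],"jaw":[60,60,60,60,60]}'
python3 -m jog '{"travel":[[0,0,0],[0,0,0],[0,0,0],[0,0,0],[0,0,0]],"dr":[[0,0,0],[0,0,0],[0,0,0],[0,0,0],[0,0,0]],"jaw":[120,150,190,210,210]}'
python3 -m jog '{"travel":[[0,0,0],[0,0,0],[0,0,0],[0,0,0]],"dr":[[0,0,0],[0,0,0],[0,0,0],[0,0,0]],"jaw":[210,210,210,210]}'
```

```text
time: 11.38
eef_pos: [0.5135, -0.2479, 0.041]
tcp_rot: [0.149, 0.989, -0.0, 0.0]
contact_force: [0.4, -0.4, 0.4]
opening: 0.762
time: 11.8
eef_pos: [0.5137, -0.2479, 0.0413]
tcp_rot: [0.149, 0.989, -0.0, 0.0]
contact_force: [-1.1, 1.4, 1.8]
opening: 0.332
time: 12.13
eef_pos: [0.5137, -0.2479, 0.0411]
tcp_rot: [0.149, 0.989, -0.0, 0.0]
contact_force: [0.2, 2.2, 1.5]
opening: 0.335
```

Opening is 28.4 mm, so the grip is on the 28 mm shaft with the TCP 41 mm above the face. Next I lift and carry it over the star.

```bash
python3 -m jog '{"travel":[[0,0,10],[0,0,25],[0,0,35],[0,0,35],[0,0,30]],"dr":[[0,0,0],[0,0,0],[0,0,0],[0,0,0],[0,0,0]],"jaw":[210,210,210,210,210]}'
python3 -m jog '{"travel":[[3,25,0],[4,36,0],[4,38,0],[4,38,0],[4,38,0]],"dr":[[0,0,0],[0,0,0],[0,0,0],[0,0,0],[0,0,0]],"jaw":[210,210,210,210,210]}'
python3 -m jog '{"travel":[[4,38,0],[4,38,0],[4,30,0],[1,10,0],[0,0,0]],"dr":[[0,0,0],[0,0,0],[0,0,0],[0,0,0],[0,0,0]],"jaw":[210,210,210,210,210]}'
python3 -m jog '{"travel":[[0,0,0],[0,0,0],[0,0,0]],"dr":[[0,0,0],[0,0,0],[0,0,0]],"jaw":[210,210,210]}'
python3 - <<'E'
from h import *
st=get_state();print(st["eef_pos"],st["tcp_rot"])
s=read_camera("side")[:,:,::-1];cv2.imwrite("pics/s10.png",s);w=read_camera("wrist")[:,:,::-1]
cv2.imwrite("pics/crop10.png",np.hstack([cv2.resize(s[110:290,210:360],(480,576),interpolation=3),cv2.resize(w[140:340,190:350],(320,400)).repeat(1,0) if 0 else cv2.copyMakeBorder(cv2.resize(w[140:340,190:350],(320,400)),0,176,0,0,0)]))
E
```

```text
time: 12.55
eef_pos: [0.5132, -0.2478, 0.178]
tcp_rot: [0.149, 0.989, -0.0, 0.0]
contact_force: [0.8, -0.7, -0.9]
opening: 0.334
time: 12.97
eef_pos: [0.5319, -0.0713, 0.1759]
tcp_rot: [0.15, 0.989, -0.0, -0.0]
contact_force: [0.7, -0.6, -0.8]
opening: 0.334
time: 13.38
eef_pos: [0.545, 0.0452, 0.1757]
tcp_rot: [0.147, 0.989, -0.0, -0.0]
contact_force: [-0.4, -0.5, -1.0]
opening: 0.331
time: 13.63
eef_pos: [0.5454, 0.0416, 0.1757]
tcp_rot: [0.15, 0.989, -0.0, -0.0]
contact_force: [0.2, -0.9, -1.1]
opening: 0.334
[0.54540389 0.0416203  0.17574281] [ 1.50349385e-01  9.88632888e-01 -2.45819021e-04 -1.24411955e-04]
```

View pics/crop10.png

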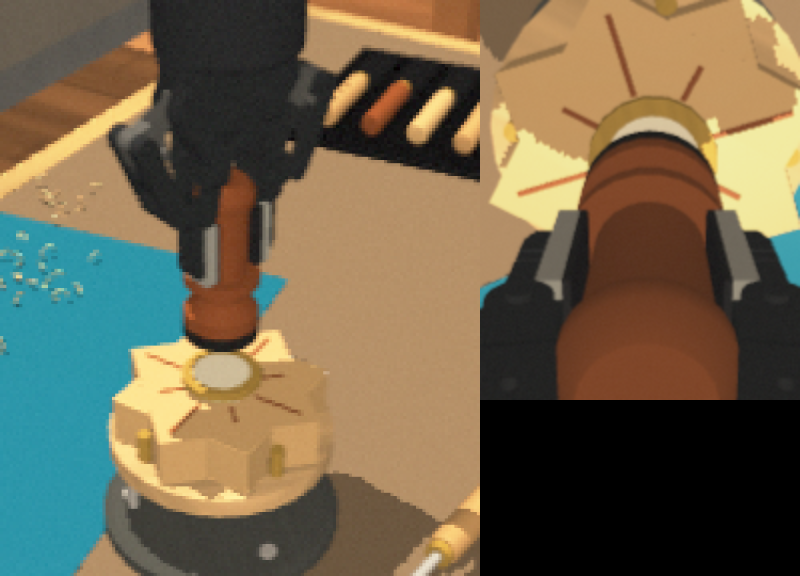

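The pusher hangs upright and concentric above the light. Next I correct y by 1.4 mm, approach slowly, and then press in small steps while watching the force.

```bash
python3 -m jog '{"travel":[[0,1.4,-5],[0,0,-5],[0,0,-4],[0,0,-3],[0,0,0]],"dr":[[0,0,0],[0,0,0],[0,0,0],[0,0,0],[0,0,0]],"jaw":[210,210,210,210,210]}'
python3 -m jog '{"travel":[[0,0,-2],[0,0,-1],[0,0,0]],"dr":[[0,0,0],[0,0,0],[0,0,0]],"jaw":[210,210,210]}'
python3 -m jog '{"travel":[[0,0,-1],[0,0,-1],[0,0,0]],"dr":[[0,0,0],[0,0,0],[0,0,0]],"jaw":[210,210,210]}'
```

```text
time: 14.15
eef_pos: [0.5447, 0.0446, 0.1575]
tcp_rot: [0.149, 0.989, -0.0, -0.001]
contact_force: [0.9, -1.2, -0.2]
opening: 0.339
time: 14.4
eef_pos: [0.5454, 0.0447, 0.1556]
tcp_rot: [0.149, 0.989, -0.0, -0.0]
contact_force: [-0.2, 0.1, -0.1]
opening: 0.333
time: 14.65
eef_pos: [0.5454, 0.0446, 0.1537]
tcp_rot: [0.149, 0.989, -0.0, -0.0]
contact_force: [0.8, 0.3, -1.1]
opening: 0.336
```

```bash
python3 -m jog '{"travel":[[0,-1.5,0],[0,0,-1],[0,0,0]],"dr":[[0,0,0],[0,0,0],[0,0,0]],"jaw":[210,210,210]}'|egrep 'eef|force'
python3 -m jog '{"travel":[[0,0,-0.5],[0,0,-0.5],[0,0,0]],"dr":[[0,0,0],[0,0,0],[0,0,0]],"jaw":[210,210,210]}'|egrep 'eef|force'
python3 -m jog '{"travel":[[0,0,-0.5],[0,0,0]],"dr":[[0,0,0],[0,0,0]],"jaw":[210,210]}'|egrep 'eef|force'
python3 -m jog '{"travel":[[0,0,-0.5],[0,0,0]],"dr":[[0,0,0],[0,0,0]],"jaw":[210,210]}'|egrep 'eef|force'
```

```text
eef_pos: [0.5454, 0.043, 0.1527]
contact_force: [0.0, -0.6, -1.3]
eef_pos: [0.5454, 0.0431, 0.1517]
contact_force: [0.2, -0.3, 0.3]
eef_pos: [0.5454, 0.0431, 0.1513]
contact_force: [0.8, -0.2, -1.5]
eef_pos: [0.5454, 0.0431, 0.1507]
contact_force: [1.0, -0.8, -1.0]
```

```bash
python3 -m jog '{"travel":[[0,0,-0.5],[0,0,0]],"dr":[[0,0,0],[0,0,0]],"jaw":[210,210]}'|egrep 'eef|force'
python3 -m jog '{"travel":[[0,0,-0.4],[0,0,0]],"dr":[[0,0,0],[0,0,0]],"jaw":[210,210]}'|egrep 'eef|force'
python3 -m jog '{"travel":[[0,0,-0.4],[0,0,0]],"dr":[[0,0,0],[0,0,0]],"jaw":[210,210]}'|egrep 'eef|force'
```

```text
eef_pos: [0.5454, 0.0431, 0.1502]
contact_force: [0.1, -0.3, -0.8]
eef_pos: [0.5454, 0.0431, 0.1499]
contact_force: [-1.0, 0.1, -0.9]
eef_pos: [0.5454, 0.0431, 0.1495]
contact_force: [-1.2, -1.2, -1.1]
```

```bash
python3 -m jog '{"travel":[[0,0,-0.4],[0,0,0]],"dr":[[0,0,0],[0,0,0]],"jaw":[210,210]}'|egrep 'eef|force'
python3 -m jog '{"travel":[[0,0,-0.4],[0,0,0]],"dr":[[0,0,0],[0,0,0]],"jaw":[210,210]}'|egrep 'eef|force'
python3 -m jog '{"travel":[[0,0,-0.4],[0,0,0]],"dr":[[0,0,0],[0,0,0]],"jaw":[210,210]}'|egrep 'eef|force'
python3 -m jog '{"travel":[[0,0,-0.4],[0,0,0]],"dr":[[0,0,0],[0,0,0]],"jaw":[210,210]}'|egrep 'eef|force'
```

```text
eef_pos: [0.5455, 0.0431, 0.1492]
contact_force: [0.6, 0.6, -0.4]
eef_pos: [0.5456, 0.0431, 0.149]
contact_force: [0.3, 1.3, 0.2]
eef_pos: [0.5457, 0.0431, 0.1487]
contact_force: [-0.1, -0.9, 1.3]
eef_pos: [0.5458, 0.0431, 0.1484]
contact_force: [-0.6, -0.5, 3.1]
```

```bash
python3 -m jog '{"travel":[[0,0,-0.4],[0,0,0]],"dr":[[0,0,0],[0,0,0]],"jaw":[210,210]}'|egrep 'eef|force'
python3 -m jog '{"travel":[[0,0,-0.4],[0,0,0]],"dr":[[0,0,0],[0,0,0]],"jaw":[210,210]}'|egrep 'eef|force'
python3 -m jog '{"travel":[[0,0,-0.4],[0,0,0]],"dr":[[0,0,0],[0,0,0]],"jaw":[210,210]}'|egrep 'eef|force'
```

```text
eef_pos: [0.5459, 0.043, 0.1481]
contact_force: [-0.6, -0.5, 3.4]
eef_pos: [0.546, 0.043, 0.1478]
contact_force: [0.2, -0.0, 3.8]
eef_pos: [0.5461, 0.043, 0.1476]
contact_force: [-1.5, -0.1, 5.6]
```

```bash
python3 -m jog '{"travel":[[-0.3,0,-0.4],[0,0,0]],"dr":[[0,0,0],[0,0,0]],"jaw":[210,210]}'|egrep 'eef|force'
python3 -m jog '{"travel":[[0,0,-0.4],[0,0,0]],"dr":[[0,0,0],[0,0,0]],"jaw":[210,210]}'|egrep 'eef|force'
python3 -m jog '{"travel":[[0,0,-0.4],[0,0,0]],"dr":[[0,0,0],[0,0,0]],"jaw":[210,210]}'|egrep 'eef|force'
```

```text
eef_pos: [0.546, 0.043, 0.1474]
contact_force: [-0.9, 0.0, 5.4]
eef_pos: [0.5461, 0.043, 0.1472]
contact_force: [-0.7, 0.1, 6.5]
eef_pos: [0.5463, 0.043, 0.147]
contact_force: [-1.2, -0.4, 6.7]
```

```bash
python3 -m jog '{"travel":[[0,0,-0.3],[0,0,0]],"dr":[[0,0,0],[0,0,0]],"jaw":[210,210]}'|egrep 'eef|force'
python3 -m jog '{"travel":[[0,0,-0.3],[0,0,0]],"dr":[[0,0,0],[0,0,0]],"jaw":[210,210]}'|egrep 'eef|force'
```

```text
eef_pos: [0.5463, 0.0429, 0.1468]
contact_force: [-0.1, -0.8, 6.6]
eef_pos: [0.5465, 0.0429, 0.1468]
contact_force: [-0.7, -1.0, 8.4]
```

```bash
python3 -m jog '{"travel":[[-0.2,0,-0.4],[0,0,0]],"dr":[[0,0,0],[0,0,0]],"jaw":[210,210]}'|egrep 'eef|force'
python3 -m jog '{"travel":[[-0.2,0,-0.4],[0,0,0]],"dr":[[0,0,0],[0,0,0]],"jaw":[210,210]}'|egrep 'eef|force'
python3 -m jog '{"travel":[[-0.2,0,-0.4],[0,0,0]],"dr":[[0,0,0],[0,0,0]],"jaw":[210,210]}'|egrep 'eef|force'
```

```text
eef_pos: [0.5465, 0.0429, 0.1466]
contact_force: [-0.9, -1.5, 8.7]
eef_pos: [0.5465, 0.0429, 0.1464]
contact_force: [-0.7, -0.7, 9.0]
eef_pos: [0.5456, 0.0431, 0.1447]
contact_force: [0.6, 0.8, 6.7]
```

TCP z dropped 1.7 mm suddenly and the side drift relaxed, which is the click. I'll press slightly more to confirm the stop, then lift and look.

```bash
python3 -m jog '{"travel":[[0,0,-0.4],[0,0,0]],"dr":[[0,0,0],[0,0,0]],"jaw":[210,210]}'|egrep 'eef|force'
python3 -m jog '{"travel":[[0,0,-0.4],[0,0,0]],"dr":[[0,0,0],[0,0,0]],"jaw":[210,210]}'|egrep 'eef|force'
python3 -m jog '{"travel":[[0,0,3],[0,0,5],[0,0,15],[0,0,15],[0,0,0]],"dr":[[0,0,0],[0,0,0],[0,0,0],[0,0,0],[0,0,0]],"jaw":[210,210,210,210,210]}'
python3 - <<'E'
from h import *
st=get_state()
s=read_camera("side")[:,:,::-1];cv2.imwrite("pics/s11.png",s);s8=cv2.imread("pics/s8.png")
cv2.imwrite("pics/crop11.png",np.hstack([cv2.resize(x[205:255,245:315],(400,286),interpolation=3) for x in(s8,s)]))
for n in("s8","s11"):
    h=cv2.cvtColor(cv2.imread(f"pics/{n}.png"),cv2.COLOR_BGR2HSV);f=(h[...,2]>120)&(h[...,1]<70);b=blob(f,(279,227),15);print(n,b and(b[1:3],ell(b[3])))
S=cam("side");print([proj(S,(.5455,.043,z)) for z in(.1035,.1085)])
E
```

```text
eef_pos: [0.5457, 0.0431, 0.1446]
contact_force: [0.2, -0.4, 7.2]
eef_pos: [0.5459, 0.0431, 0.1445]
contact_force: [0.4, 0.9, 8.3]
time: 19.23
eef_pos: [0.5454, 0.0431, 0.1828]
tcp_rot: [0.149, 0.989, 0.0, 0.002]
contact_force: [1.1, -0.8, -0.4]
opening: 0.335
s8 ((array([278.15384615, 225.46581197]), 117.0), (array([278.11584473, 225.47338867]), (9.904228210449219, 16.555402755737305)))
s11 ((array([278.98598131, 227.37227414]), 107.0), (array([278.94677734, 227.33863831]), (9.516542434692383, 15.945353507995605)))
[array([278.59836518, 227.48164553]), array([278.61168945, 225.28449534])]
```

View pics/crop11.png

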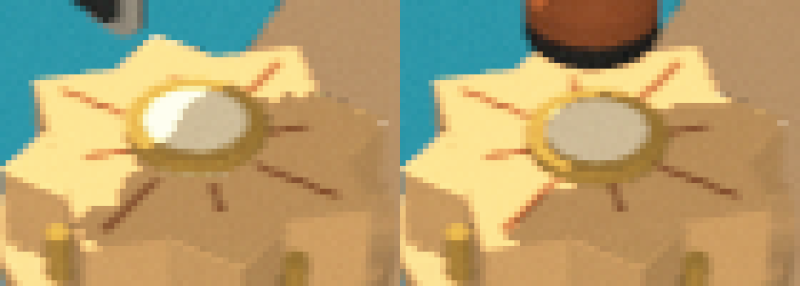

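Left is before and right is after: the rim is now flat on the wood. The lens moved down 1.9 px (about 4.3 mm) and sits at the home height predicted for it. Next I return the pusher to its place.

```bash
python3 -m jog '{"travel":[[-3,-25,0],[-4,-36,0],[-4,-38,0],[-4,-38,0],[-4,-38,0]],"dr":[[0,0,0],[0,0,0],[0,0,0],[0,0,0],[0,0,0]],"jaw":[210,210,210,210,210]}'
python3 -m jog '{"travel":[[-4,-38,0],[-4,-38,0],[-4,-30,0],[-1,-10,0],[0,0,0]],"dr":[[0,0,0],[0,0,0],[0,0,0],[0,0,0],[0,0,0]],"jaw":[210,210,210,210,210]}'
python3 -m jog '{"travel":[[0,0,-20],[0,0,-25],[0,0,-25],[0,0,-20],[0,0,0]],"dr":[[0,0,0],[0,0,0],[0,0,0],[0,0,0],[0,0,0]],"jaw":[210,210,210,210,210]}'
python3 -m jog '{"travel":[[0,0,-10],[0,0,-5],[0,0,0],[0,0,0]],"dr":[[0,0,0],[0,0,0],[0,0,0],[0,0,0]],"jaw":[210,210,210,210]}'
```

```text
time: 19.7
eef_pos: [0.524, -0.1328, 0.1788]
tcp_rot: [0.149, 0.989, 0.001, -0.002]
contact_force: [0.0, 0.1, -1.0]
opening: 0.338
time: 20.12
eef_pos: [0.5113, -0.2497, 0.179]
tcp_rot: [0.151, 0.989, 0.001, -0.001]
contact_force: [0.4, 0.1, -0.1]
opening: 0.331
time: 20.53
eef_pos: [0.5091, -0.2435, 0.0847]
tcp_rot: [0.149, 0.989, 0.003, -0.005]
contact_force: [-1.1, 1.0, -1.4]
opening: 0.334
time: 20.87
eef_pos: [0.5131, -0.2479, 0.0767]
tcp_rot: [0.149, 0.989, -0.0, 0.001]
contact_force: [0.8, -0.7, -0.4]
opening: 0.33
```

```bash
python3 -m jog '{"travel":[[0,0,-12],[0,0,-10],[0,0,-7],[0,0,0],[0,0,0]],"dr":[[0,0,0],[0,0,0],[0,0,0],[0,0,0],[0,0,0]],"jaw":[210,210,210,210,210]}'
python3 -m jog '{"travel":[[0,0,-2],[0,0,-1],[0,0,0],[0,0,0]],"dr":[[0,0,0],[0,0,0],[0,0,0],[0,0,0]],"jaw":[210,210,210,210]}'
python3 -m jog '{"travel":[[0,0,-1],[0,0,-0.5],[0,0,0]],"dr":[[0,0,0],[0,0,0],[0,0,0]],"jaw":[210,210,210]}'
```

```text
time: 21.28
eef_pos: [0.5119, -0.2475, 0.0458]
tcp_rot: [0.149, 0.989, 0.001, -0.001]
contact_force: [0.2, 0.4, -1.1]
opening: 0.334
time: 21.62
eef_pos: [0.5127, -0.248, 0.0442]
tcp_rot: [0.149, 0.989, -0.0, 0.0]
contact_force: [-0.0, 0.1, -0.8]
opening: 0.331
time: 21.87
eef_pos: [0.5125, -0.2479, 0.0424]
tcp_rot: [0.149, 0.989, -0.0, -0.0]
contact_force: [-0.0, 0.8, -0.8]
opening: 0.335
```

```bash
python3 -m jog '{"travel":[[0,0,-1],[0,0,0],[0,0,0]],"dr":[[0,0,0],[0,0,0],[0,0,0]],"jaw":[210,210,210]}'
python3 -m jog '{"travel":[[0,0,-0.5],[0,0,0],[0,0,0]],"dr":[[0,0,0],[0,0,0],[0,0,0]],"jaw":[210,210,210]}'
```

```text
time: 22.12
eef_pos: [0.5127, -0.248, 0.0415]
tcp_rot: [0.149, 0.989, -0.0, 0.0]
contact_force: [1.2, 0.6, -0.2]
opening: 0.334
time: 22.37
eef_pos: [0.5128, -0.248, 0.0413]
tcp_rot: [0.149, 0.989, -0.0, 0.0]
contact_force: [0.3, 0.5, 2.1]
opening: 0.333
```

Contact. I'll open slowly to 62 mm, raise and check.

```bash
python3 -m jog '{"travel":[[0,0,0],[0,0,0],[0,0,0],[0,0,0],[0,0,0]],"dr":[[0,0,0],[0,0,0],[0,0,0],[0,0,0],[0,0,0]],"jaw":[160,140,110,80,60]}'
python3 -m jog '{"travel":[[0,0,0],[0,0,5],[0,0,15],[0,0,25],[0,0,30]],"dr":[[0,0,0],[0,0,0],[0,0,0],[0,0,0],[0,0,0]],"jaw":[60,60,60,60,60]}'
python3 -m jog '{"travel":[[0,0,35],[0,0,35],[0,0,30],[0,0,0],[0,0,0]],"dr":[[0,0,0],[0,0,0],[0,0,0],[0,0,0],[0,0,0]],"jaw":[60,60,60,60,60]}'
python3 - <<'E'
from h import *
st=get_state();print(st["time"],st["eef_pos"],st["opening"],st["contact_force"])
s=read_camera("side")[:,:,::-1];cv2.imwrite("pics/s12.png",s);t=read_camera("top")[:,:,::-1];cv2.imwrite("pics/t12.png",t)
cv2.imwrite("pics/crop12.png",np.hstack([cv2.resize(s[130:330,200:420],(440,400),interpolation=3),cv2.resize(t[130:310,230:390],(356,400),interpolation=3)]))
E
```

```text
time: 22.78
eef_pos: [0.5125, -0.2479, 0.0408]
tcp_rot: [0.149, 0.989, 0.0, -0.0]
contact_force: [0.8, 0.7, 0.4]
opening: 0.767
time: 23.2
eef_pos: [0.5112, -0.247, 0.115]
tcp_rot: [0.149, 0.989, 0.001, -0.002]
contact_force: [0.1, -0.8, -0.3]
opening: 0.764
time: 23.62
eef_pos: [0.5138, -0.2487, 0.2193]
tcp_rot: [0.149, 0.989, -0.001, 0.003]
contact_force: [-0.0, 0.0, -0.5]
opening: 0.762
23.6167 [ 0.51376274 -0.24872135  0.21930566] 0.7617123644992699 [-0.00889055  0.02637843 -0.46588441]
```

View pics/crop12.png

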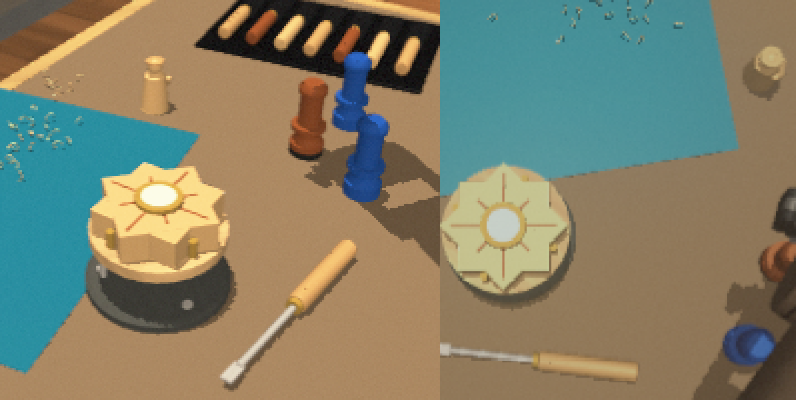

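The light is flush in the star. The pusher stands upright at its old place, and the shepherd, gouge and blue pieces are undisturbed. The gripper is clear of everything, so I hand in.

```bash
python3 -m jog '{"travel":[[0,0,0],[0,0,0],[0,0,0]],"dr":[[0,0,0],[0,0,0],[0,0,0]],"jaw":[60,60,60]}' && python3 -c "
from plant import *
print(sign_off())"
```

```text
time: 23.97
eef_pos: [0.5119, -0.2475, 0.2142]
tcp_rot: [0.149, 0.989, 0.001, -0.001]
contact_force: [0.5, -0.6, 0.2]
opening: 0.766
the job is handed in; nothing more can be done
None
```

The job is done and handed in at about 24 s of the 62 s allowed; no verdict was reported.

- **Light:** I gripped it by the rim, lowered it onto the spring catches and let go. The close-up after release showed it level and concentric in the recess.
- **Pressing:** I pressed it with the red-brown pusher in steps of 0.5 mm or less. It clicked with the wrist reading about 9 N, roughly 10 N on the lens after allowing for the pusher's weight, against the 22 N limit.
- **Pusher:** I stood it back at its original place and released it.

**Last checks:** The lens dropped about 4.3 mm, to the height predicted for fully home, and the rim looked flat on the wood. The pusher looked upright. The shepherd and gouge looked where they started, and the gripper was clear of everything. I did not re-measure the light's centring after the click. I also did not look at the sheep at the end, but the arm never came close to it.

No checks failed or disagreed. The camera estimate of the recess mouth's height (0.098 to 0.100 m) left about 2 mm of doubt, so I found the catches by feel.

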